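# Unlock the grinder's isolator and hold up the open lock

### The arm

A 6-joint arm with a two-finger parallel gripper is mounted at the origin on the work surface. World frame = base frame: x ahead of the robot, y to its left, z up, the work surface at z = 0. Lengths are in m, angles in rad, forces in N, time in s.
With the tool pointing down it reaches from about 0.375 to 0.9 m from the base axis. Payload 3.1 kg.
Tool frame: the origin (TCP) lies at the very end of the fingers, on their centre line; the grasp point (between the pads) lies 19 mm behind it; z points along the fingers, y is the line along which they close (so a half turn about z gives the same grasp; the last joint's range is limited). The gripper opens to 85 mm and grips with 20 to 120 N. Pads are 22 mm wide; open, the fingers measure 114 mm over their backs; the gripper's body (76 mm by 85 mm) begins 54 mm behind the grasp point. The pads swing forward as they close: fully open they stand 13 mm farther back than shut.
Start: joints at [-1.296, 0.527, 1.433, -0, 1.181, -0.178], TCP at [0.274, -0.562, 0.204] pointing down, gripper open.
Joint ranges: [-3.08, 3.08], [-0.75, 2.2], [0.22, 2.44], [-1.43, 4.57], [0, 2.65], [-2.85, 2.85]. Speed limits (rad/s): [2.79, 2.79, 3.14, 3.14, 3.14, 3.14].

### API

Orientations are given as a rotation vector (axis times angle).
In Python, from workcell import observe, camera, finish_job gives the robot as it stands.
- The arm moves only by the tool step_arm, never from a script. Its argument "steps" is a list of rows, each a list of 7 numbers: the shift along the world's x, y, z as a fraction of full scale, then the turn, a rotation vector about the world's x, y, z as a fraction of full scale, then the opening, from 0 (shut) to 1 (fully open). A call has 1 to 12 rows; each row shifts and turns the commanded pose from where the row before left it; what a row does not reach is not made up. Full scale, the value 1, is 4 cm for a shift and 0.12 rad for a turn. A row lasts 1/12 s, in which the tool goes at most 41.7 mm and 7.16 degrees, less where a joint would pass 70% of its speed; a pose out of reach is approached as far as the arm can. A call with a number of a shift or a turn outside -1 to 1 is refused whole. A call with a gripper value outside its range is refused whole. The fingers move at their own pace and stop on an object; "force" is the grip in N (left out, the last holds). Time passes only in rows, so rows that do not move let the fingers close. It gives the time, the measured TCP pose, the force, the opening and the grip force at its end, in the units of the state.
- observe(): the state, without advancing time (a new reading comes with each control period).
- camera(name): name is "side" or "top" or "wrist"; returns a dict with "frame" (420x560x3 uint8, blue, green, red), "intrinsics" (3x3 intrinsics, pixels), "R" (3x3) and "t" (3): a world point X has camera coordinates R X + t; the wrist camera has in their place "mount" (4x4, takes a point from camera to tool coordinates, whose origin is the TCP and whose axes are the flange's). Camera axes: x right, y down, z forward; pixel columns grow to the right and rows downward; lengths in m; the calibration is good to about 2 mm. A picture is of the moment at which its call begins: read the wrist's pose just before it. There is no depth.
- finish_job(): hands the job in; it is judged then, once.
The state is a dict: "time": time; "joints": joint angles; "qvel": joint speeds; "effort": joint torques, N m; "tcp_pos": TCP position; "eef_rot": TCP orientation; "contact_force": force on the tool from outside, world axes, zero at the start; "torque": the same for the moment, N m; "grip_width": opening from 0.0 (shut) to 1.0 (fully open); "grip_force": force on a finger pad.
Only numpy, scipy, OpenCV 4.12 (cv2) and the standard library are available. Lean on these libraries where they do the work, as an engineer would, in place of code of your own. Each camera call takes 0.05 s, during which the arm holds its last target. There are 200 camera calls.

### The job

Put the grinder back in service: press the small flat reset button on the control box fully down and let it spring back. Then turn the combination lock's dial clockwise, notch by notch, until its white pointer clicks in at the white index line facing the shackle, pull the shackle fully open, slide the lock out of the isolator's hasp and lift it. Finish while holding the lock, shackle still open, upright and still, a good 15 cm above the bench, and leave the other things where they are.

Things in the scene. Friction and masses are not known exactly. Their poses are not given: they have to be found in the camera images.
- hasp: Grey isolator box (75 x 100 x 60 mm high, black rotary handle on its far side) fixed to the bench, with a steel plate (8 mm thick, 84 wide, x = -100 to +70) before it. Origin: on the bench, straight below the seated lock's origin; +x runs along the lock to the box, its face at x = +63. Two rails (24 mm high, 55 mm apart, x = -55 to +55) guide the lock, 50 wide; the -x end is open.
- tongue_hole (a point): top of the 17 mm hole in the hasp's steel tongue, 52 mm above the bench, the shackle's short leg in it. Axes as the hasp. The tongue (x = +23 to +65 of the hasp, 44 wide, 6 thick) juts from the box 2 mm above the lock and stops it lifting. Shackle open, the lock slides straight out along the hasp's -x (45 mm clears it) and can then be lifted.
- lock: Long brass combination lock, loose, about 0.47 kg, body 126 x 50 x 36 mm high (x = -72 to +54), lying in the hasp between the rails, dial and shackle on top. Origin: underside of the body, 8 mm above the bench when seated; z up, x from the dial end to the shackle end. Dial axis at x = -42, the shackle's long captive leg at x = +6, its short leg at x = +42.
- index_mark (a point): short white index line on the lock's top face, between dial and shackle, on the body's middle line
- dial (a joint): angle of the dial, rad, growing clockwise seen from above, range -1.6 to +0.6. It clicks into a notch every 0.35 (up to about 0.1 N m between notches) and starts in or near the notch at -0.7, -1.05 or -1.4, two to four notches short. At 0 (within 0.12) the white pointer end of its bar points at the index line and the lock is unlocked; at any other notch the shackle is blocked.
- dial_grip (a point): on the dial's axis, where to grip it, 29 mm above the lock's top face. Black disc 40 mm across (to 8 mm above the body) with an upright bar 36 mm long, 13 wide, its top 38 mm above the body. x along the bar to the pointer end (white line), z up; pinch across y and turn about z.
- shackle (a joint): how far the steel U shackle is pulled straight up out of the lock, m: 0 shut, 0.030 at its stop, where the long leg stays captive. It moves with about 1.5 N of friction plus its weight (0.9 N) when the dial is at 0. From 0.024 its short leg is clear above the tongue.
- shackle_grip (a point): middle of the shackle's straight top bar (9 mm round, along the lock's x, the U 36 mm wide between leg axes); shut and seated it is 82 mm above the bench and 30 mm above the tongue. Moves up with the shackle. x along the bar, z up; pinch across y.
- station: grey control box fixed to the bench, 130 x 74 x 50 mm high, origin at the centre of its underside. On top: the small flat reset button at x = -33 mm in its own frame (the end farther from the mushroom head), and at x = +36 mm a fixed big mushroom-shaped stop head (42 mm across, to 82 mm above the bench), not used.
- reset (a joint): travel of the reset button, m: 0 up, 0.006 fully down; spring, about 5 N when fully down, springs back by itself.
- reset_top (a point): centre of the reset button's top (28 mm across, in a round 44 mm black collar), 72 mm above the bench when up; it is pressed straight down.
- collar: bystander: steel collar ring 44 mm across, 30 mm high, origin at its underside
- paste_tin: bystander: small plain tin, 44 mm across, 40 mm high, origin at its underside
- wrench: bystander: steel wrench lying flat
- hammer: bystander: hammer lying flat
- disc_stack: bystander: flat dark stack of grinding discs, 115 mm across, 12 mm high
- spray: bystander: spray can, 60 mm across, 170 mm high
- magnet: bystander: flat square welding magnet, 70 x 70 x 20 mm
- tube_offcut: bystander: steel tube offcut, 42 mm across, 160 mm long, lying

How it is judged:
By the outcome, as a careful person would: the job done as asked, in the order asked, and still so for the second after the job is handed in, while the arm keeps its last pose, push and grip.
It also fails if it takes over 58 s, if anything falls off the work surface, if the arm or the gripper's body presses on something with over 40 N, if the wrist force passes 120 N, or if a joint passes its speed limit or range.

## Working session

There is one attempt and no reset: what is moved stays moved. The work goes in short steps, Python scripts to look and compute and a tool call to move; the robot and the scene stay as the last step left them, time stands still between calls to the robot, and variables do not carry over. Pictures are saved under pics/ and viewed, at most 10 in all, crops included, and the job is handed in when it is done.

Besides the shell and the picture viewer there is one more tool, called after "Request:" by a JSON object that holds its "api" and its "payload", one argument or row to a line. step_arm: Moves the arm, as the interface text tells. Shift numbers are shares of 4 cm and turn numbers shares of 0.12 rad, none past 1 either way. Its arguments: {"type":"object","properties":{"steps":{"type":"array"},"force":{"type":"number"}},"required":["steps"]}

```bash
mkdir -p pics
cat > h.py <<'E'
import numpy as np, cv2
from workcell import observe, camera, finish_job
from scipy.spatial.transform import Rotation as Ro
def grab(n):
    o=observe(); c=camera(n)
    K=np.array(c["intrinsics"])
    if n=="wrist":
        T=np.eye(4); T[:3,:3]=Ro.from_rotvec(o["eef_rot"]).as_matrix(); T[:3,3]=o["tcp_pos"]
        M=T@np.array(c["mount"]); R=M[:3,:3].T; t=-R@M[:3,3]
    else: R,t=np.array(c["R"]),np.array(c["t"])
    return c["frame"],K,R,t
def ray(px,K,R,t):
    d=R.T@np.linalg.inv(K)@np.array([px[0],px[1],1.]); return -R.T@t,d
def onz(px,z,K,R,t):
    C,d=ray(px,K,R,t); return C+d*(z-C[2])/d[2]
def proj(X,K,R,t):
    p=K@(R@np.array(X)+t); return p[:2]/p[2]
E
python3 - <<'E'
from h import *
for n in("top","side"):
    f,K,R,t=grab(n); cv2.imwrite(f"pics/{n}0.png",f); np.savez(f"pics/{n}0.npz",f=f,K=K,R=R,t=t)
    print(n,K[0,0],-R.T@t,R[2])
print(observe())
E
```

```text
top 450.35766787601506 [ 4.97546159e-01 -3.81814521e-04  1.16015517e+00] [ 0.07476063 -0.01083082 -0.99714269]
side 508.8434910173896 [0.4605014  1.09464195 0.92215711] [ 0.07974853 -0.78226614 -0.61781863]
{'time': 0.1, 'joints': array([-1.29547328e+00,  5.28377885e-01,  1.43376331e+00,  1.45148267e-05,
        1.18141636e+00, -1.78479568e-01]), 'qvel': array([-0.00025981, -0.00075592, -0.00298844, -0.00023706,  0.00147899,
       -0.00067067]), 'effort': array([ 3.51883209e-04, -4.43305564e+01, -1.78586805e+01, -1.52745042e-04,
        3.89745052e-03,  1.19800652e-05]), 'tcp_pos': array([ 0.27384202, -0.56104356,  0.20353211]), 'eef_rot': array([-3.05915685e+00, -7.06280509e-01,  1.28253504e-04]), 'contact_force': array([ 0.27120371, -0.82644674,  0.09994634]), 'torque': array([-0.00904493, -0.04358861, -0.00629228]), 'grip_force': 0.0, 'grip_width': 0.996392213226013}
```

View pics/top0.png

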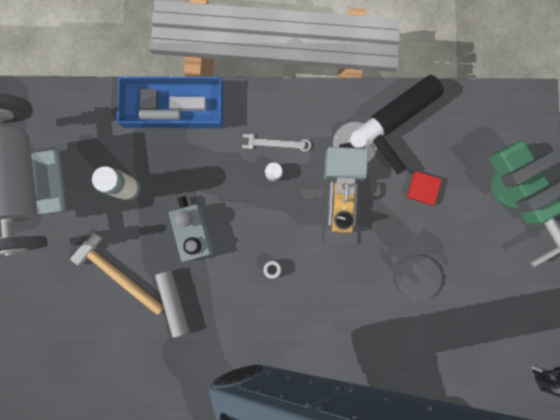

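View pics/side0.png

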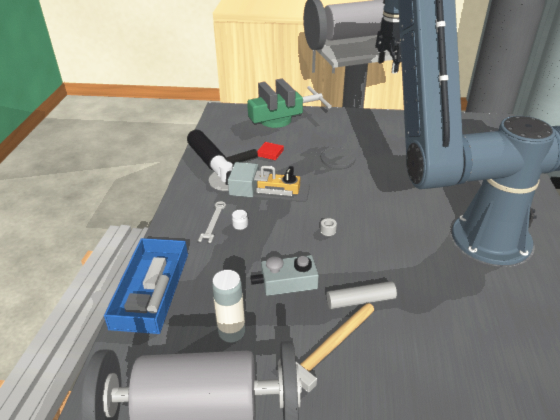

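The top view shows the lock (yellow) at about (343,207) with its dial at (344,219), and the isolator box at (347,163). The station is at (190,233), with the reset at (192,245) and the mushroom head at (182,216). The side view agrees with this.

Run:
```python
from h import *
d=np.load("pics/top0.npz"); f,K,R,t=[d[k] for k in "fKRt"]
a=cv2.resize(f[140:250,310:385],None,fx=5.3,fy=5.3,interpolation=cv2.INTER_CUBIC)
b=cv2.resize(f[195:270,160:225],None,fx=6,fy=6,interpolation=cv2.INTER_CUBIC)
o=np.zeros((590,800,3),np.uint8); o[:a.shape[0],:a.shape[1]]=a[:590]; o[:b.shape[0],400:400+b.shape[1]]=b[:590,:390]
cv2.imwrite("pics/crop.png",o)
for nm,p,z in (("dial",(344,219),.082),("box",(347,163),.06),("reset",(192,245),.072),("mush",(182,216),.08)):
    print(nm,onz(p,z,K,R,t))
hsv=cv2.cvtColor(f,cv2.COLOR_BGR2HSV)
m=cv2.inRange(hsv,(12,110,80),(30,255,255)); m[:, :300]=0; m[:,390:]=0; m[:150]=0; m[250:]=0
p=np.argwhere(m)[:,::-1].astype(np.float32); r=cv2.minAreaRect(p); print(r,[onz(c,.044,K,R,t)[:2].round(4) for c in cv2.boxPoints(r)])
```

```text
dial [ 0.56863505 -0.16200475  0.082     ]
box [ 0.7090129  -0.17381939  0.06      ]
reset [0.50539753 0.20323288 0.072     ]
mush [0.57468706 0.22688433 0.08      ]
((342.7801818847656, 207.55564880371094), (20.372058868408203, 48.389068603515625), 2.4895529747009277) [array([ 0.5405, -0.1365]), array([ 0.6615, -0.1425]), array([ 0.6594, -0.1935]), array([ 0.5384, -0.1871])]
```

View pics/crop.png

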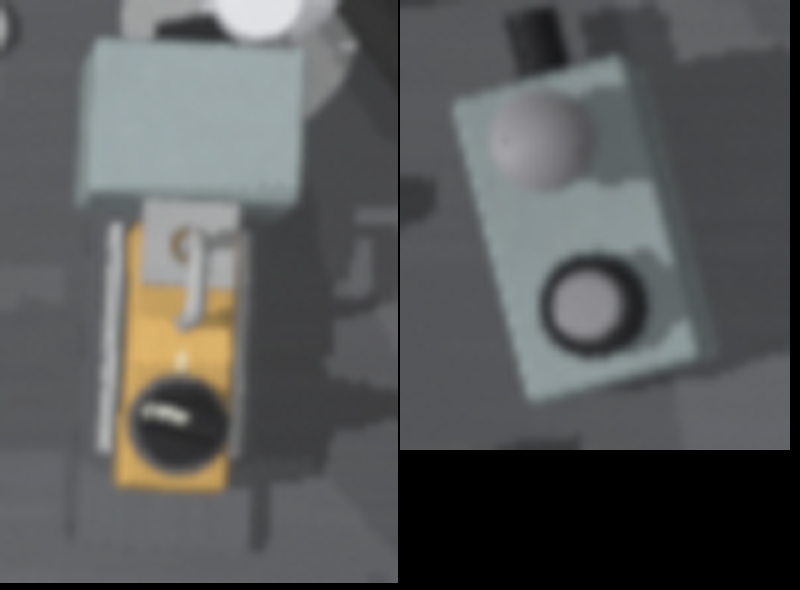

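The crop shows the pointer's white line on the left side of the dial, about 75–80° counter-clockwise of the index line at (181,360), so the dial is probably near -1.4. The reset button centre is at crop (587,305), which is full-image (191.2,245.8). I'm moving above the reset now.

Request:
{"api": "step_arm", "payload": {
  "steps": [
    [0.29,0.95,0,0,0,0,0],
    [0.29,0.95,0,0,0,0,0],
    [0.29,0.95,0,0,0,0,0],
    [0.29,0.95,0,0,0,0,0],
    [0.29,0.95,0,0,0,0,0],
    [0.29,0.95,0,0,0,0,0],
    [0.29,0.95,0,0,0,0,0],
    [0.29,0.95,0,0,0,0,0],
    [0.29,0.95,0,0,0,0,0],
    [0.29,0.95,0,0,0,0,0]
  ]
}}

```text
time: 0.93
tcp_pos: [0.3899, -0.1797, 0.2043]
eef_rot: [-3.061, -0.706, 0.0]
contact_force: [1.3, -0.0, -0.3]
grip_width: -0.002
grip_force: 0.0
```

Request:
{"api": "step_arm", "payload": {
  "steps": [
    [0.29,0.95,0,0,0,0,0],
    [0.29,0.95,0,0,0,0,0],
    [0.29,0.95,0,0,0,0,0],
    [0.29,0.95,0,0,0,0,0],
    [0.29,0.95,0,0,0,0,0],
    [0.29,0.95,0,0,0,0,0],
    [0.29,0.95,0,0,0,0,0],
    [0.29,0.8,0,0,0,0,0],
    [0,0,0,0,0,0,0],
    [0,0,0,0,0,0,0]
  ]
}}

```text
time: 1.77
tcp_pos: [0.4826, 0.1178, 0.204]
eef_rot: [3.059, 0.713, -0.001]
contact_force: [0.4, -0.4, -0.6]
grip_width: -0.005
grip_force: 0.0
```

Run:
```python
from h import *
f,K,R,t=grab("wrist"); o=observe(); print(o["tcp_pos"],o["eef_rot"],o["contact_force"],o["grip_width"])
cv2.imwrite("pics/w1.png",f); np.savez("pics/w1.npz",f=f,K=K,R=R,t=t); print(-R.T@t, proj((.506,.205,.072),K,R,t))
```

```text
[0.48214121 0.11662814 0.2039256 ] [ 3.06016427e+00  7.09796302e-01 -2.45704159e-03] [-0.03353149  0.16576976 -0.33478582] 0.0015710632068294524
[0.55961997 0.15545595 0.3734796 ] [194.39277269 118.76389124]
```

View pics/w1.png

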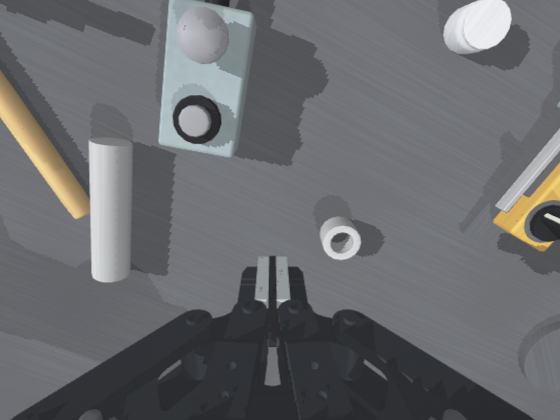

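The wrist view shows the button at (195,120), which matches the projected estimate (194,119). That puts the reset at about (0.506, 0.205). I'll descend there.

Request:
{"api": "step_arm", "payload": {
  "steps": [
    [0.3,1,0,0,0,0,0],
    [0.3,1,-0.3,0,0,0,0],
    [0,0.2,-1,0,0,0,0],
    [0,0,-1,0,0,0,0],
    [0,0,-0.7,0,0,0,0],
    [0,0,0,0,0,0,0],
    [0,0,0,0,0,0,0]
  ]
}}

```text
time: 2.4
tcp_pos: [0.505, 0.2008, 0.0838]
eef_rot: [-3.062, -0.703, 0.007]
contact_force: [0.3, 0.8, 0.2]
grip_width: -0.001
grip_force: 0.0
```

Request:
{"api": "step_arm", "payload": {
  "steps": [
    [0,0.1,-0.2,0,0,0,0],
    [0,0,-0.1,0,0,0,0],
    [0,0,-0.1,0,0,0,0],
    [0,0,0,0,0,0,0],
    [0,0,0,0,0,0,0]
  ]
}}

```text
time: 2.82
tcp_pos: [0.5067, 0.2066, 0.0696]
eef_rot: [3.061, 0.707, 0.002]
contact_force: [0.4, -0.5, -0.3]
grip_width: -0.0
grip_force: 0.0
```

Request:
{"api": "step_arm", "payload": {
  "steps": [
    [0,0,-0.08,0,0,0,0],
    [0,0,-0.05,0,0,0,0],
    [0,0,0,0,0,0,0],
    [0,0,0,0,0,0,0]
  ]
}}

```text
time: 3.15
tcp_pos: [0.5062, 0.2066, 0.0636]
eef_rot: [-3.061, -0.707, 0.0]
contact_force: [-0.4, -0.7, -0.8]
grip_width: 0.003
grip_force: 0.0
```

Run:
```python
from h import *
o=observe(); print(o["tcp_pos"],o["contact_force"],o["torque"])
f,K,R,t=grab("wrist"); g,Ks,Rs,ts=grab("side")
a=cv2.resize(f[150:390,120:440],(600,450))
p=proj((.506,.205,.07),Ks,Rs,ts).astype(int); b=cv2.resize(g[p[1]-50:p[1]+40,p[0]-45:p[0]+5],(200,360))
o=np.zeros((450,800,3),np.uint8);o[:,:600]=a;o[:360,600:]=b
cv2.imwrite("pics/w2.png",o)
```

```text
[0.50616709 0.20657291 0.06360415] [-0.38015393 -0.71470561 -0.75306981] [-0.01612704 -0.00394245 -0.04647002]
```

View pics/w2.png

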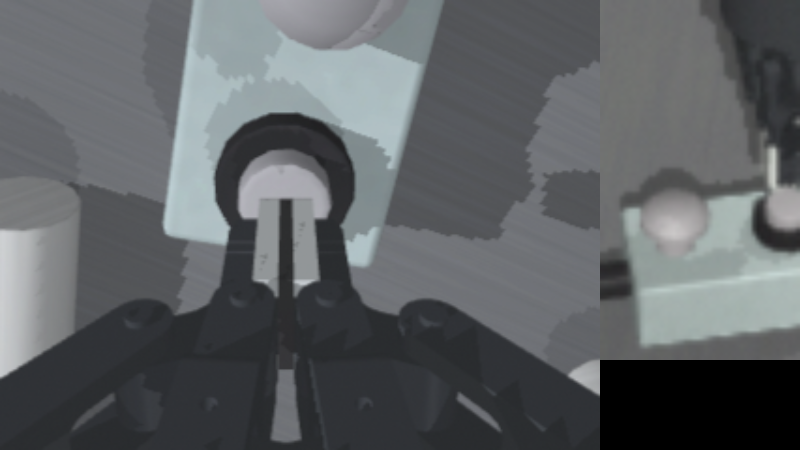

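Run:
```python
from h import *
o=observe(); T=o["tcp_pos"]
f,K,R,t=grab("wrist"); g,Ks,Rs,ts=grab("side")
print("wrist tcp",proj(T,K,R,t), "seen ~272,256")
print("side tcp",proj(T,Ks,Rs,ts))
p=proj((.506,.205,.07),Ks,Rs,ts).astype(int); print(p, "seen tip",p+[-2,-3],"seen btn",p+[.75,2])
# button in the free side picture
d=np.load("pics/side0.npz"); s=d["f"]
for nm,im,c in(("side0",s,p),("now",g,p)):
    c=im[p[1]-12:p[1]+14,p[0]-12:p[0]+16].max(2); print(nm); print("\n".join(" ".join("%3d"%v for v in r) for r in c))
h=cv2.cvtColor(f,cv2.COLOR_BGR2GRAY)
print("\n".join(" ".join("%3d"%v for v in r) for r in h[205:285:3,225:325:4]))
```

```text
wrist tcp [271.49943633 248.01785131] seen ~272,256
side tcp [301.32296609 261.68882758]
[301 259] seen tip [299 256] seen btn [301.75 261.  ]
side0
110 111 111 112 112 112 112 111 113 111 111 112 110 110 111 112 111 109 111 113 111 109 112 113 112 114 112 111
110 112 112 112 112 114 112 112 112 110 113 113 112 110 112 111 112 111 112 112 111 111 112 114 113 114 111 111
113 110 113 111 111 115 112 114 113 111 111 113 110 112 110 111 111 111 115 114 113 109 111 112 112 113 112 111
112 112 112 112 112 114 112 113 112 108 110 107 109 111 113 111 112 114 115 113 111 110 112 111 112 113 113 111
114 112 112 113 111 112 111 110 106  88  86  86  89 107 109 111 110 108 112 111 111 110 111 113 114 113 112 113
110 113 111 112 110 110 106  90  84  79  81  81  80  84  86  86  85  84  87  90 109 111 113 111 113 113 112 112
110 112 109 109 107  90  82  82  79  79  81  79  79  79  81  81  79  80  80  82  88 106 112 112 112 113 113 112
 86  86  86  86  86  82  81  80  79  79  80  79  81  79  80  80  79  80  83  83  87  96 113 112 112 114 112 112
 80  80  81  79  81  79  82  81  80  80  82  84  86  88
[... 6876 characters left out ...]

187 188 188 190  51  53 156 176 164 149 149  66  46 149 149 149 174 152  47  48 136 138 138 139 138
188 188 187 188  52  51  51  50 116 149 149  62  46 149 141 149  44  44  44  46 138 138 138 138 137
187 187 187 187 184  50  50  51 123 149 149  63  46 150 149 149  44  44  44  68 138 137 138 159 157
186 186 187 188 155  51  52  51 136 149 149  62  46 149 149 149  44  45  44  44 139 137 138 189 149
174 179 185 191 129  51  51  51 149 149 149  62  47 124 149 149  44  45  45  45 138 184 189 189 137
119 119 127 153  71  52  53  53 149 149 149  46  46 134 150 149  61  45  45  45 189 190 190 185 123
117 117 118 117  53  52  53  53 149 149 149  46  46 149 149 149  80  45  44  44 173 190 190 173 115
```

The button hasn't moved, and the visible fingertips sit about 8–10 mm above the nominal TCP. I'll keep going down in small steps until there is contact.

Request:
{"api": "step_arm", "payload": {
  "steps": [
    [0,0,-0.1,0,0,0,0],
    [0,0,0,0,0,0,0],
    [0,0,0,0,0,0,0]
  ]
}}

```text
time: 3.6
tcp_pos: [0.506, 0.2065, 0.0594]
eef_rot: [-3.061, -0.707, 0.001]
contact_force: [-0.6, -1.0, -0.1]
grip_width: 0.0
grip_force: 0.0
```

Request:
{"api": "step_arm", "payload": {
  "steps": [
    [0,0,-0.08,0,0,0,0],
    [0,0,0,0,0,0,0],
    [0,0,0,0,0,0,0]
  ]
}}

```text
time: 3.85
tcp_pos: [0.5061, 0.2065, 0.0562]
eef_rot: [-3.061, -0.707, 0.001]
contact_force: [0.2, 0.6, 0.6]
grip_width: 0.001
grip_force: 0.0
```

Request:
{"api": "step_arm", "payload": {
  "steps": [
    [0,0,-0.08,0,0,0,0],
    [0,0,0,0,0,0,0],
    [0,0,0,0,0,0,0]
  ]
}}

```text
time: 4.1
tcp_pos: [0.5061, 0.2065, 0.0531]
eef_rot: [-3.061, -0.707, 0.001]
contact_force: [-1.0, 0.5, -0.0]
grip_width: 0.0
grip_force: 0.0
```

Run:
```python
from h import *
o=observe(); print(o["tcp_pos"],o["contact_force"],o["effort"])
g,Ks,Rs,ts=grab("side"); s=np.load("pics/side0.npz")["f"]
p=np.array([301,259])
for im in(s,g):
    c=im[p[1]-8:p[1]+9:1,p[0]+0:p[0]+6:2].max(2); print(c.T)
```

```text
[0.50612612 0.20652547 0.05307908] [-0.99341815  0.51327785 -0.03769121] [-8.54016747e-03 -4.16634250e+01 -1.00526252e+01 -3.45563249e-04
 -3.28855458e-03  2.00940218e-05]
[[ 89  80  79  81  86 133 143 146 147 151 153 158 170 164 156  91  47]
 [109  86  81  80  88 134 142 144 147 150 153 157 173 172 163 109  54]
 [110  85  79  79  86 114 140 145 147 151 154 159 171 163 146  75  40]]
[[ 60  63  63  65  65  59  60  90 171 158 152 158 173 165 156  91  49]
 [ 50  60  64  61  58  62  71 134 166 172 173 174 183 172 163 110  55]
 [ 58  67  73  73  72  72  95 173 174 173 175 177 178 165 146  76  45]]
```

Request:
{"api": "step_arm", "payload": {
  "steps": [
    [0,0,-0.05,0,0,0,0],
    [0,0,0,0,0,0,0],
    [0,0,0,0,0,0,0]
  ]
}}

```text
time: 4.4
tcp_pos: [0.5062, 0.2065, 0.0512]
eef_rot: [-3.061, -0.707, 0.0]
contact_force: [-0.2, 0.1, -0.4]
grip_width: -0.002
grip_force: 0.0
```

Request:
{"api": "step_arm", "payload": {
  "steps": [
    [0,0,-0.05,0,0,0,0],
    [0,0,0,0,0,0,0],
    [0,0,0,0,0,0,0]
  ]
}}

```text
time: 4.65
tcp_pos: [0.5062, 0.2065, 0.0492]
eef_rot: [-3.061, -0.707, 0.0]
contact_force: [0.2, 0.5, -0.3]
grip_width: -0.003
grip_force: 0.0
```

Request:
{"api": "step_arm", "payload": {
  "steps": [
    [0,0,-0.05,0,0,0,0],
    [0,0,0,0,0,0,0],
    [0,0,0,0,0,0,0]
  ]
}}

```text
time: 4.9
tcp_pos: [0.5062, 0.2065, 0.0471]
eef_rot: [-3.061, -0.707, 0.001]
contact_force: [-0.6, 0.0, 0.2]
grip_width: -0.002
grip_force: 0.0
```

Run:
```python
from h import *
g,Ks,Rs,ts=grab("side"); f,K,R,t=grab("wrist"); s=np.load("pics/side0.npz")["f"]; o=observe()
print(proj(o["tcp_pos"],Ks,Rs,ts),proj(o["tcp_pos"],K,R,t))
a=cv2.resize(f[190:330,180:380],(500,350)); b=cv2.resize(g[225:285,270:330],(300,300),interpolation=cv2.INTER_NEAREST);c=cv2.resize(s[225:285,270:330],(300,300),interpolation=cv2.INTER_NEAREST)
q=np.zeros((600,800,3),np.uint8);q[:350,:500]=a;q[:300,500:]=b;q[300:,500:]=c
cv2.imwrite("pics/w3.png",q)
```

```text
[301.23133658 266.56498125] [271.48687041 247.98885335]
```

View pics/w3.png

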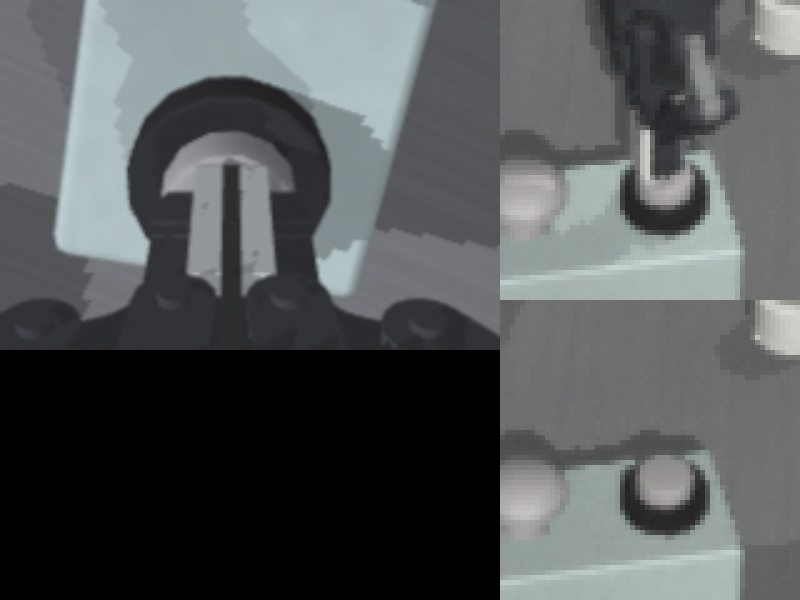

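The side view shows the tips right at the button, which looks unpressed. In the wrist view the pad ends are at row 255 and the button's upper edge is at row 243. I'll work out the real tip height from this.

Run:
```python
from h import *
f,K,R,t=grab("wrist"); o=observe(); T=o["tcp_pos"]; A=Ro.from_rotvec(o["eef_rot"]).as_matrix()
for b in (0,.005,.01,.015,.02,.025): print(b,proj(T-A[:,2]*b,K,R,t).round(1))
a=np.linspace(0,2*np.pi,73)
for z in(.072,.066,.06):
    P=np.array([proj((.506+.014*np.cos(x),.205+.014*np.sin(x),z),K,R,t) for x in a]); print(z,P.min(0).round(1),P.max(0).round(1))
h=f.max(2); print(h[236:262,262],h[228:262,250])
print(A.round(3))
```

```text
0 [271.6 248. ]
0.005 [271.6 252.1]
0.01 [271.5 256.5]
0.015 [271.5 261.1]
0.02 [271.5 265.9]
0.025 [271.5 271. ]
0.072 [245.8 246.9] [302.3 296.5]
0.066 [246.6 241.5] [301.3 289.8]
0.06 [247.4 236.4] [300.4 283.4]
[ 49  49  48  49  50  49  49  69 125 135 136 137 137 138 141 144 147 166
 172 161 144 151 153 153 152 152] [ 46  46  46  46  48  50  54  54  52  50  48  49  48  49  49  49  49  49
  48  50  49  49  48  88 115 136 152 156 157 158 161 164 168 171]
[[ 0.899  0.438  0.   ]
 [ 0.438 -0.899  0.   ]
 [ 0.    -0.    -1.   ]]
```

Request:
{"api": "step_arm", "payload": {
  "steps": [
    [0,0,-0.05,0,0,0,0],
    [0,0,0,0,0,0,0],
    [0,0,0,0,0,0,0]
  ]
}}

```text
time: 5.3
tcp_pos: [0.5063, 0.2065, 0.0453]
eef_rot: [-3.061, -0.707, 0.0]
contact_force: [0.4, -0.2, -0.3]
grip_width: -0.0
grip_force: 0.0
```

Request:
{"api": "step_arm", "payload": {
  "steps": [
    [0,0,-0.05,0,0,0,0],
    [0,0,0,0,0,0,0],
    [0,0,0,0,0,0,0]
  ]
}}

```text
time: 5.55
tcp_pos: [0.5063, 0.2066, 0.0434]
eef_rot: [-3.061, -0.707, -0.0]
contact_force: [0.1, -0.5, 2.1]
grip_width: -0.005
grip_force: 1.2
```

Request:
{"api": "step_arm", "payload": {
  "steps": [
    [0,0,-0.05,0,0,0,0],
    [0,0,0,0,0,0,0],
    [0,0,0,0,0,0,0]
  ]
}}

```text
time: 5.8
tcp_pos: [0.5064, 0.2066, 0.0414]
eef_rot: [3.061, 0.707, 0.0]
contact_force: [-1.2, -0.1, 3.3]
grip_width: -0.001
grip_force: 1.8
```

Contact starts at a reported z of about 0.0445, so the real finger ends sit about 27 mm behind the reported TCP. I'll press the button the rest of the way.

Request:
{"api": "step_arm", "payload": {
  "steps": [
    [0,0,-0.07,0,0,0,0],
    [0,0,0,0,0,0,0],
    [0,0,0,0,0,0,0]
  ]
}}

```text
time: 6.05
tcp_pos: [0.5064, 0.2066, 0.0392]
eef_rot: [3.061, 0.707, 0.001]
contact_force: [-1.1, -0.8, 7.8]
grip_width: -0.004
grip_force: 4.3
```

Request:
{"api": "step_arm", "payload": {
  "steps": [
    [0,0,-0.04,0,0,0,0],
    [0,0,0,0,0,0,0],
    [0,0,0,0,0,0,0]
  ]
}}

```text
time: 6.3
tcp_pos: [0.5065, 0.2066, 0.0389]
eef_rot: [3.061, 0.707, 0.002]
contact_force: [-4.2, -0.9, 19.1]
grip_width: -0.0
grip_force: 9.3
```

The button bottomed at 19 N after 6 mm of travel, so it is fully down. I'm lifting to let it spring back and going to look at the lock.

Request:
{"api": "step_arm", "payload": {
  "steps": [
    [0,0,0.5,0,0,0,0],
    [0,0,1,0,0,0,0],
    [0,0,1,0,0,0,0],
    [0,0,1,0,0,0,0],
    [0,-0.7,0.7,0,0,0,0.2],
    [0,-0.95,0,0,0,0,0.6],
    [0,-0.95,0,0,0,0,0.6],
    [0,-0.95,0,0,0,0,0.6],
    [0,-0.95,0,0,0,0,0.6],
    [0,-0.95,0,0,0,0,0.6],
    [0,-0.95,0,0,0,0,0.6],
    [0,-0.95,0,0,0,0,0.6]
  ]
}}

```text
time: 7.3
tcp_pos: [0.5057, -0.0891, 0.2044]
eef_rot: [-3.061, -0.707, 0.001]
contact_force: [1.0, -0.9, -0.0]
grip_width: 0.602
grip_force: 0.0
```

Request:
{"api": "step_arm", "payload": {
  "steps": [
    [0,-0.95,0,0,0,0,0.6],
    [0,-0.95,0,0,0,0,0.6],
    [0,0,0,0,0,0,0.6],
    [0,0,0,0,0,0,0.6]
  ]
}}

```text
time: 7.63
tcp_pos: [0.506, -0.1655, 0.2042]
eef_rot: [-3.062, -0.7, 0.001]
contact_force: [0.4, 0.3, -1.0]
grip_width: 0.599
grip_force: 0.0
```

Run:
```python
from h import *
o=observe(); f,K,R,t=grab("wrist"); print(o["tcp_pos"],o["eef_rot"],o["joints"])
cv2.imwrite("pics/w4.png",f); np.savez("pics/w4.npz",f=f,K=K,R=R,t=t)
g,Ks,Rs,ts=grab("side"); s=np.load("pics/side0.npz")["f"]; print(g[251:268,303].max(1)); print(s[251:268,303].max(1))
```

```text
[ 0.50604055 -0.16548204  0.20416042] [-3.06198640e+00 -7.00018212e-01  5.88065579e-04] [-5.26195455e-01  4.03892961e-01  1.66415624e+00  2.14675702e-04
  1.07423185e+00  5.94992021e-01]
[108  84  81  78  93 156 165 166 168 171 174 175 183 173 163 110  57]
[109  86  81  80  88 134 142 144 147 150 153 157 173 172 163 109  54]
```

View pics/w4.png

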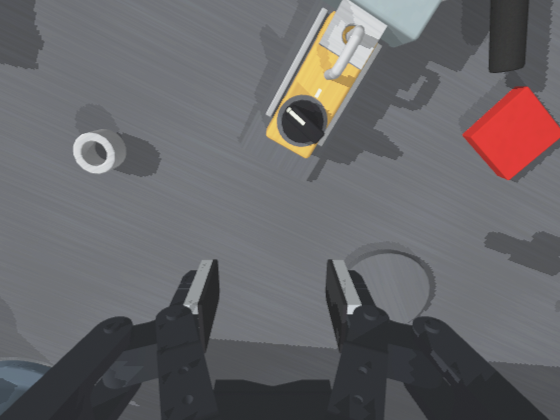

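The wrist view shows the lock clearly. The dial's white line runs from (303,123) to the pointer end at (288,109), the index line is at (320,93), and the shackle bar runs from about (330,73) to (358,35). The reset has sprung back to its original image rows.

Run:
```python
from h import *
d=np.load("pics/w4.npz"); f,K,R,t=[d[k] for k in "fKRt"]
hsv=cv2.cvtColor(f,cv2.COLOR_BGR2HSV)
# white marks in the dial / index region
w=((hsv[...,1]<70)&(hsv[...,2]>185)).astype(np.uint8); w[:80]=0;w[150:]=0;w[:,:272]=0;w[:,:]*=1;w[:,335:]=0
n,l,s,c=cv2.connectedComponentsWithStats(w)
for i in range(1,n):
    if s[i,4]<6: continue
    p=np.argwhere(l==i)[:,::-1].astype(np.float32); r=cv2.minAreaRect(p); b=cv2.boxPoints(r)
    e=sorted([(np.linalg.norm(b[0]-b[1]),(b[0]+b[3])/2,(b[1]+b[2])/2),(np.linalg.norm(b[1]-b[2]),(b[0]+b[1])/2,(b[2]+b[3])/2)],key=lambda x:-x[0])[0]
    for z in(.082,.044):
        P,Q=onz(e[1],z,K,R,t),onz(e[2],z,K,R,t); v=Q-P
        print(i,s[i,4],c[i].round(1),"z",z,P[:2].round(4),Q[:2].round(4),"len",np.linalg.norm(v).round(4),"ang",np.arctan2(v[1],v[0]).round(3))
# yellow body
m=cv2.inRange(hsv,(15,120,90),(32,255,255)); m[200:]=0
P=np.array([onz(q,.044,K,R,t)[:2] for q in np.argwhere(m)[:,::-1]])
r=cv2.minAreaRect((P*1000).astype(np.float32)); print("body mm",r); print(cv2.boxPoints(r).round(1))
# dark disc
dk=((hsv[...,2]<50)).astype(np.uint8); dk[:85]=0;dk[155:]=0;dk[:,:270]=0;dk[:,335:]=0
n,l,s,c=cv2.connectedComponentsWithStats(dk); i=1+np.argmax(s[1:,4]); print("disc",s[i],c[i],onz(c[i],.055,K,R,t))
for z,q in ((.082,(330,73)),(.082,(358,35)),(.06,(384,35))): print(q,onz(q,z,K,R,t)[:2].round(4))
```

```text
1 139 [279.   93.2] z 0.082 [ 0.5671 -0.1347] [ 0.5941 -0.1365] len 0.0271 ang -0.064
1 139 [279.   93.2] z 0.044 [ 0.5649 -0.1355] [ 0.5955 -0.1375] len 0.0306 ang -0.064
2 34 [317.7  92.9] z 0.082 [ 0.5923 -0.1645] [ 0.5993 -0.1645] len 0.007 ang 0.0
2 34 [317.7  92.9] z 0.044 [ 0.5935 -0.1691] [ 0.6014 -0.1691] len 0.0079 ang 0.0
3 79 [295.6 116.2] z 0.082 [ 0.5737 -0.1476] [ 0.5692 -0.1656] len 0.0186 ang -1.816
3 79 [295.6 116.2] z 0.044 [ 0.5724 -0.1501] [ 0.5673 -0.1704] len 0.021 ang -1.816
body mm ((600.4927368164062, -168.13938903808594), (49.62539291381836, 123.11709594726562), 86.5853500366211)
[[ 537.6 -189.2]
 [ 660.5 -196.6]
 [ 663.4 -147. ]
 [ 540.5 -139.7]]
disc [291 105  32  28 286] [311.68531469 116.36013986] [ 0.57633719 -0.17268291  0.055     ]
(330, 73) [ 0.6137 -0.1663]
(358, 35) [ 0.6477 -0.1726]
(384, 35) [ 0.6621 -0.1958]
```

Dial axis is at about (0.569,-0.166), with the pointer at world yaw 1.33. The lock yaw is -0.06, so the dial reads about -1.39. Measured body width is 49.6 mm and the line length 18.6 mm, both matching the given sizes. I'm going above the dial with the tool x axis along the bar.

Request:
{"api": "step_arm", "payload": {
  "steps": [
    [0.4,0,0,0,0,0.93,0.4],
    [0.4,0,0,0,0,0.93,0.4],
    [0.4,0,0,0,0,0.93,0.4],
    [0.38,0,0,0,0,0.93,0.4],
    [0,0,-0.5,0,0,0.93,0.4],
    [0,0,-0.5,0,0,0.93,0.4],
    [0,0,-0.5,0,0,0.93,0.4],
    [0,0,-0.5,0,0,0.93,0.4],
    [0,0,0,0,0,0,0.4],
    [0,0,0,0,0,0,0.4]
  ]
}}

```text
time: 8.57
tcp_pos: [0.5686, -0.1612, 0.124]
eef_rot: [-2.454, -1.956, 0.002]
contact_force: [0.8, -0.7, 1.1]
grip_width: 0.399
grip_force: 0.0
```

Run:
```python
from h import *
o=observe(); f,K,R,t=grab("wrist"); A=Ro.from_rotvec(o["eef_rot"]).as_matrix(); print(o["tcp_pos"],np.arctan2(A[1,0],A[0,0]),A[2].round(3),o["joints"])
g,Ks,Rs,ts=grab("side"); p=proj((.57,-.166,.1),Ks,Rs,ts).astype(int)
q=np.zeros((420,800,3),np.uint8); q[:,:480]=f[:,40:520]; q[:,480:]=cv2.resize(g[p[1]-63:p[1]+42,p[0]-40:p[0]+40],(320,420)); cv2.imwrite("pics/w5.png",q)
```

```text
[ 0.56860975 -0.16121338  0.12397335] 1.3460194622003374 [ 0.001 -0.003 -1.   ] [-4.65313515e-01  5.84921314e-01  1.59182909e+00  2.38451835e-04
  9.68359425e-01 -2.40673848e-01]
```

View pics/w5.png

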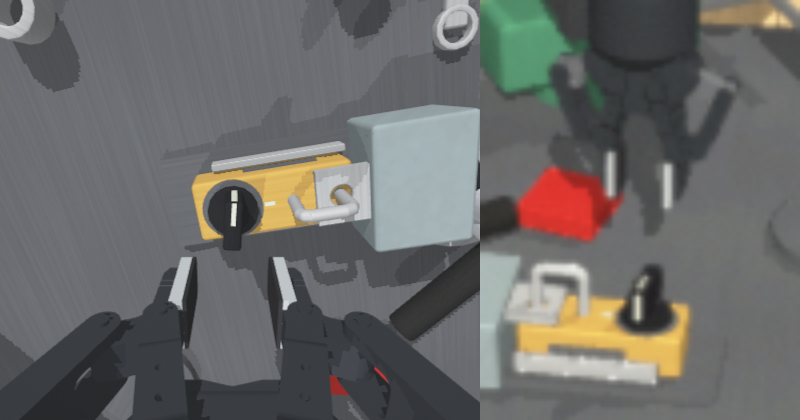

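The bar is centred between the fingers (column 234 against 233). I'll descend and grip.

Request:
{"api": "step_arm", "payload": {
  "steps": [
    [0,-0.12,-0.5,0,0,0,0.4],
    [0,0,-0.6,0,0,0,0.4],
    [0,0,-0.6,0,0,0,0.4],
    [0,0,-0.4,0,0,0,0.4],
    [0,0,-0.2,0,0,0,0.4],
    [0,0,0,0,0,0,0.4],
    [0,0,0,0,0,0,0.4]
  ]
}}

```text
time: 9.25
tcp_pos: [0.5704, -0.1685, 0.0339]
eef_rot: [2.455, 1.957, 0.001]
contact_force: [0.4, 0.4, 0.1]
grip_width: 0.402
grip_force: 0.0
```

Request:
{"api": "step_arm", "payload": {
  "force": 40,
  "steps": [
    [0,0,0,0,0,0,0],
    [0,0,0,0,0,0,0],
    [0,0,0,0,0,0,0],
    [0,0,0,0,0,0,0],
    [0,0,0,0,0,0,0]
  ]
}}

```text
time: 9.67
tcp_pos: [0.5692, -0.1684, 0.0345]
eef_rot: [2.455, 1.959, -0.0]
contact_force: [-2.7, 0.0, 6.4]
grip_width: 0.141
grip_force: 41.2
```

Request:
{"api": "step_arm", "payload": {
  "steps": [
    [0,0,0,0,0,-0.7,0],
    [0,0,0,0,0,-0.7,0],
    [0,0,0,0,0,-0.7,0],
    [0,0,0,0,0,-0.7,0],
    [0,0,0,0,0,-0.7,0],
    [0,0,0,0,0,-0.7,0],
    [0,0,0,0,0,-0.7,0],
    [0,0,0,0,0,-0.7,0],
    [0,0,0,0,0,-0.7,0],
    [0,0,0,0,0,-0.7,0],
    [0,0,0,0,0,-0.7,0],
    [0,0,0,0,0,-0.7,0]
  ]
}}

```text
time: 10.67
tcp_pos: [0.5692, -0.1676, 0.0345]
eef_rot: [-3.097, -0.522, 0.0]
contact_force: [-2.4, 1.8, 4.3]
grip_width: 0.143
grip_force: 41.1
```

Request:
{"api": "step_arm", "payload": {
  "steps": [
    [0,0,0,0,0,-0.8,0],
    [0,0,0,0,0,-0.8,0],
    [0,0,0,0,0,-0.8,0],
    [0,0,0,0,0,-0.8,0],
    [0,0,0,0,0,0,0],
    [0,0,0,0,0,0,0],
    [0,0,0,0,0,0,0]
  ]
}}

```text
time: 11.25
tcp_pos: [0.5693, -0.1675, 0.0346]
eef_rot: [-3.14, 0.073, -0.0]
contact_force: [-2.1, 2.1, 6.7]
grip_width: 0.14
grip_force: 41.4
```

Run:
```python
from h import *
o=observe(); A=Ro.from_rotvec(o["eef_rot"]).as_matrix(); print(o["tcp_pos"],np.arctan2(A[1,0],A[0,0]),A[2].round(3),o["contact_force"],o["torque"],o["joints"])
```

```text
[ 0.56926764 -0.16751218  0.03457793] -0.04626396738609981 [ 0.    -0.001 -1.   ] [-2.06664052  2.05503146  6.73421922] [ 0.41347809  0.50381637 -0.110113  ] [-4.74798418e-01  7.19779274e-01  1.63904475e+00  1.15261659e-03
  7.83061096e-01  1.14144480e+00]
```

Request:
{"api": "step_arm", "payload": {
  "steps": [
    [0,0,0,0,0,0,0.45],
    [0,0,0,0,0,0,0.45],
    [0,0,0,0,0,0,0.45],
    [0,0,0.5,0,0,0,0.45],
    [0,0,1,0,0,0,0.45],
    [0,0,1,0,0,0,0.45],
    [-0.8,0,1,0,0,0,0.45],
    [-0.9,0,0,0,0,0,0.45],
    [0,0,0,0,0,0,0.45],
    [0,0,0,0,0,0,0.45]
  ]
}}

```text
time: 12.08
tcp_pos: [0.5057, -0.1678, 0.166]
eef_rot: [-3.14, 0.073, 0.001]
contact_force: [0.6, -0.8, -0.2]
grip_width: 0.452
grip_force: 0.0
```

Run:
```python
from h import *
o=observe(); f,K,R,t=grab("wrist"); print(o["tcp_pos"])
np.savez("pics/w6.npz",f=f,K=K,R=R,t=t); cv2.imwrite("pics/w6.png",f)
hsv=cv2.cvtColor(f,cv2.COLOR_BGR2HSV)
for nm,X in(("dial",(.569,-.166,.082)),("index",(.597,-.168,.044)),("sh",(.635,-.170,.082))): print(nm,proj(X,K,R,t).round(0))
c=proj((.585,-.167,.07),K,R,t).astype(int)
w=((hsv[...,1]<70)&(hsv[...,2]>185)).astype(np.uint8); M=np.zeros_like(w); M[max(c[1]-60,0):c[1]+60,c[0]-35:c[0]+35]=1; w*=M
n,l,s,ce=cv2.connectedComponentsWithStats(w)
for i in range(1,n):
    if s[i,4]<8: continue
    p=np.argwhere(l==i)[:,::-1].astype(np.float32); vx,vy,x,y=cv2.fitLine(p,cv2.DIST_L2,0,.01,.01).ravel()
    z=.082
    a=onz((x-5*vx,y-5*vy),z,K,R,t);b=onz((x+5*vx,y+5*vy),z,K,R,t);v=b-a
    print(s[i],ce[i].round(1),"at.082",onz(ce[i],.082,K,R,t)[:2].round(4),"at.044",onz(ce[i],.044,K,R,t)[:2].round(4),"ang",np.arctan2(v[1],v[0]).round(3))
m=cv2.inRange(hsv,(15,120,90),(32,255,255))
P=np.array([onz(q,.044,K,R,t)[:2] for q in np.argwhere(m)[:,::-1]]); r=cv2.minAreaRect((P*1000).astype(np.float32)); print(r,cv2.boxPoints(r).round(1).tolist())
```

```text
[ 0.50573437 -0.16782259  0.16599725]
dial [266. 120.]
index [267.  80.]
sh [266.  19.]
[231  36   6  93 441] [233.5  81. ] at.082 [ 0.5969 -0.1446] at.044 [ 0.5978 -0.1406] ang 3.079
[264  36   9  18 131] [267.6  43. ] at.082 [ 0.6203 -0.1702] at.044 [ 0.6246 -0.1699] ang -0.214
[268  71   4  11  44] [269.5  76. ] at.082 [ 0.599  -0.1704] at.044 [ 0.6002 -0.1702] ang 3.092
[266  90   6  25 115] [268.2 102.3] at.082 [ 0.5812 -0.1686] at.044 [ 0.5797 -0.1681] ang -0.086
((598.365966796875, -170.1201171875), (48.27155303955078, 113.51753234863281), 85.4939193725586) [[539.9000244140625, -189.6999969482422], [653.0999755859375, -198.60000610351562], [656.7999877929688, -150.5], [543.7000122070312, -141.60000610351562]]
```

View pics/w6.png

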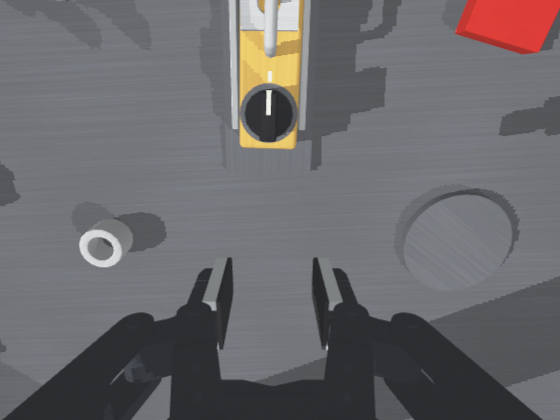

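The pointer (yaw -0.086) lines up with the index line at (269,76) and the lock axis (about -0.07), so it has clicked in at 0. Next is the shackle bar, centred at about (0.636,-0.1715).

Request:
{"api": "step_arm", "payload": {
  "steps": [
    [0.8,0,0,0,0,-0.15,0.4],
    [0.8,0,0,0,0,0,0.4],
    [0.8,-0.05,0,0,0,0,0.4],
    [0.85,-0.05,0,0,0,0,0.4],
    [0,0,-0.6,0,0,0,0.4],
    [0,0,-0.6,0,0,0,0.4],
    [0,0,-0.6,0,0,0,0.4],
    [0,0,0,0,0,0,0.4],
    [0,0,0,0,0,0,0.4]
  ]
}}

```text
time: 12.88
tcp_pos: [0.6372, -0.1717, 0.0912]
eef_rot: [-3.138, 0.099, 0.005]
contact_force: [-0.1, 1.1, 0.6]
grip_width: 0.403
grip_force: 0.0
```

Run:
```python
from h import *
o=observe(); f,K,R,t=grab("wrist"); print(o["tcp_pos"],o["contact_force"])
g,Ks,Rs,ts=grab("side"); d,Kt,Rt,tt=grab("top"); p=proj((.62,-.17,.09),Ks,Rs,ts).astype(int)
q=np.zeros((420,800,3),np.uint8); q[:,:480]=f[:,40:520]; q[:,480:]=cv2.resize(g[p[1]-50:p[1]+34,p[0]-32:p[0]+32],(320,420)); cv2.imwrite("pics/w7.png",q)
for x in(.617,.6365,.656):print(proj((x,-.1715,.082),K,R,t)-[40,0],(proj((x,-.1715,.082),Ks,Rs,ts)-p+[32,50])*5+[480,0])
```

```text
[ 0.63716274 -0.17174219  0.09116981] [-0.09000345  1.05729147  0.62274887]
[233.79137905 270.97329211] [649.74048914 260.16400684]
[231.75110576 242.11078776] [617.37685587 258.62436289]
[229.57251167 211.2915432 ] [585.07922229 257.08785877]
```

View pics/w7.png

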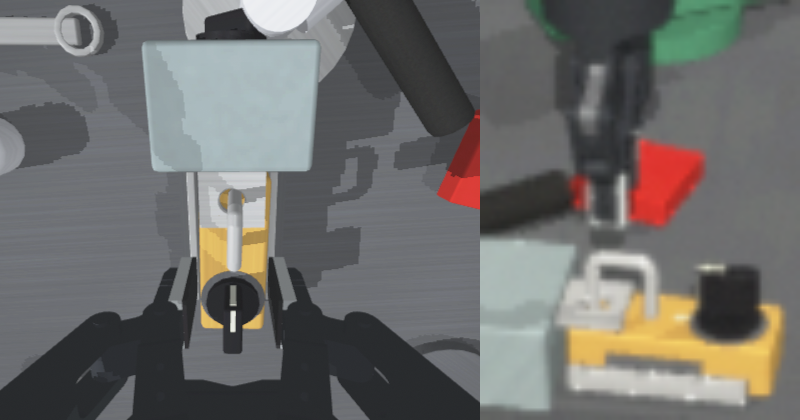

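The wrist view shows the shackle centred between the fingers (column 234). The side view puts the bar about 2 mm nearer the robot, so I'll shift by that much, descend and grip.

Request:
{"api": "step_arm", "payload": {
  "steps": [
    [-0.06,0,-0.5,0,0,0,0.4],
    [0,0,-0.5,0,0,0,0.4],
    [0,0,-0.3,0,0,0,0.4],
    [0,0,0,0,0,0,0.4],
    [0,0,0,0,0,0,0.4]
  ]
}}

```text
time: 13.45
tcp_pos: [0.6354, -0.1724, 0.0419]
eef_rot: [3.14, -0.1, 0.001]
contact_force: [-0.7, -1.0, 0.2]
grip_width: 0.4
grip_force: 0.0
```

Request:
{"api": "step_arm", "payload": {
  "force": 90,
  "steps": [
    [0,0,0,0,0,0,0],
    [0,0,0,0,0,0,0],
    [0,0,0,0,0,0,0],
    [0,0,0,0,0,0,0],
    [0,0,0,0,0,0,0]
  ]
}}

```text
time: 13.87
tcp_pos: [0.6364, -0.1729, 0.0432]
eef_rot: [3.139, -0.1, 0.005]
contact_force: [-0.9, 0.3, 4.7]
grip_width: 0.066
grip_force: 88.3
```

Request:
{"api": "step_arm", "payload": {
  "steps": [
    [0,0,0.1,0,0,0,0],
    [0,0,0.1,0,0,0,0],
    [0,0,0.1,0,0,0,0],
    [0,0,0.1,0,0,0,0],
    [0,0,0,0,0,0,0],
    [0,0,0,0,0,0,0]
  ]
}}

```text
time: 14.37
tcp_pos: [0.6351, -0.1722, 0.0579]
eef_rot: [3.14, -0.1, 0.0]
contact_force: [0.7, 0.6, 1.8]
grip_width: 0.068
grip_force: 88.4
```

Request:
{"api": "step_arm", "payload": {
  "steps": [
    [0,0,0.1,0,0,0,0],
    [0,0,0.1,0,0,0,0],
    [0,0,0.1,0,0,0,0],
    [0,0,0.06,0,0,0,0],
    [0,0,0,0,0,0,0],
    [0,0,0,0,0,0,0]
  ]
}}

```text
time: 14.87
tcp_pos: [0.6351, -0.1721, 0.0723]
eef_rot: [-3.14, 0.1, -0.0]
contact_force: [0.8, 1.2, 0.1]
grip_width: 0.064
grip_force: 88.2
```

Request:
{"api": "step_arm", "payload": {
  "steps": [
    [0,0,0.05,0,0,0,0],
    [0,0,0,0,0,0,0],
    [0,0,0,0,0,0,0]
  ]
}}

```text
time: 15.12
tcp_pos: [0.6346, -0.1721, 0.0733]
eef_rot: [-3.14, 0.1, 0.001]
contact_force: [0.1, -0.6, -4.7]
grip_width: 0.065
grip_force: 87.9
```

The shackle is at its stop after 30 mm. I'll ease off slightly and slide the lock out.

Request:
{"api": "step_arm", "payload": {
  "steps": [
    [0,0,-0.04,0,0,0,0],
    [-0.15,0.01,0,0,0,0,0],
    [-0.2,0.013,0,0,0,0,0],
    [-0.2,0.013,0,0,0,0,0],
    [-0.2,0.013,0,0,0,0,0],
    [-0.2,0.013,0,0,0,0,0],
    [0,0,0,0,0,0,0]
  ]
}}

```text
time: 15.7
tcp_pos: [0.594, -0.1692, 0.0722]
eef_rot: [-3.139, 0.1, 0.006]
contact_force: [-1.1, -0.2, -0.3]
grip_width: 0.066
grip_force: 88.2
```

Request:
{"api": "step_arm", "payload": {
  "steps": [
    [-0.2,0.013,0,0,0,0,0],
    [-0.2,0.013,0,0,0,0,0],
    [-0.2,0.013,0,0,0,0,0],
    [0,0,0,0,0,0,0],
    [0,0,0,0,0,0,0]
  ]
}}

```text
time: 16.12
tcp_pos: [0.5713, -0.1679, 0.0722]
eef_rot: [-3.139, 0.099, 0.005]
contact_force: [-1.5, -1.1, 0.4]
grip_width: 0.064
grip_force: 88.4
```

```bash
cat > m.py <<'E'
from h import *
o=observe(); print(o["tcp_pos"],o["contact_force"],o["grip_width"])
for n,z in(("side",.044),):
    g,K,R,t=grab(n); hsv=cv2.cvtColor(g,cv2.COLOR_BGR2HSV); m=cv2.inRange(hsv,(12,130,90),(30,255,255)); m[:120]=0;m[300:]=0;m[:,:220]=0;m[:,380:]=0
    cv2.imwrite("pics/s.png",g)
    n,l,s,c=cv2.connectedComponentsWithStats(m); i=1+np.argmax(s[1:,4]); p=np.argwhere(l==i)[:,::-1].astype(np.float32); r=cv2.minAreaRect(p); print(s[i],c[i],r)
    print("proj tcp",proj(o["tcp_pos"],K,R,t))
E
python3 m.py; python3 -c "
from h import *
g=np.load('pics/side0.npz')['f'];hsv=cv2.cvtColor(g,cv2.COLOR_BGR2HSV); m=cv2.inRange(hsv,(12,130,90),(30,255,255)); m[:120]=0;m[300:]=0;m[:,:220]=0;m[:,380:]=0
n,l,s,c=cv2.connectedComponentsWithStats(m); i=1+np.argmax(s[1:,4]); print('before',s[i],c[i])"
```

```text
[ 0.57126928 -0.16794166  0.07217842] [-1.533835   -1.06544034  0.37292782] 0.06394660143300099
[278 175  42  21 485] [297.95257732 185.02680412] ((298.56439208984375, 184.8564453125), (41.49304962158203, 17.71166229248047), 5.710592269897461)
proj tcp [288.07568006 171.16247307]
before [257 174  43  20 341] [280.14076246 183.52492669]
```

The lock is about 63 mm out and clear of the tongue. Lifting now.

Request:
{"api": "step_arm", "payload": {
  "force": 110,
  "steps": [
    [0,0,0,0,0,0,0],
    [0,0,0.1,0,0,0,0],
    [0,0,0.15,0,0,0,0],
    [0,0,0.2,0,0,0,0],
    [0,0,0.3,0,0,0,0],
    [0,0,0.3,0,0,0,0],
    [0,0,0.2,0,0,0,0],
    [0,0,0.1,0,0,0,0],
    [0,0,0,0,0,0,0]
  ]
}}

```text
time: 16.92
tcp_pos: [0.574, -0.1686, 0.1279]
eef_rot: [3.139, -0.099, 0.005]
contact_force: [1.0, -0.9, -4.3]
grip_width: 0.062
grip_force: 108.3
```

```bash
python3 m.py
```

```text
[ 0.57402014 -0.16857052  0.12791831] [ 0.96339564 -0.9306055  -4.30248765] 0.061607193960970974
[276 159  44  22 549] [295.90528233 170.18579235] ((297.5445556640625, 169.554443359375), (43.18461227416992, 17.91067123413086), 5.710593223571777)
proj tcp [287.15639076 155.12110384]
```

The arm carries the lock's weight and the lock hasn't tilted. I'll raise it the rest of the way.

Request:
{"api": "step_arm", "payload": {
  "steps": [
    [0,0,0.2,0,0,0,0],
    [0,0,0.4,0,0,0,0],
    [0,0,0.5,0,0,0,0],
    [0,0,0.5,0,0,0,0],
    [0,0,0.5,0,0,0,0],
    [0,0,0.5,0,0,0,0],
    [0,0,0.4,0,0,0,0],
    [0,0,0.2,0,0,0,0],
    [0,0,0,0,0,0,0],
    [0,0,0,0,0,0,0],
    [0,0,0,0,0,0,0],
    [0,0,0,0,0,0,0]
  ]
}}

```text
time: 17.97
tcp_pos: [0.572, -0.1677, 0.2525]
eef_rot: [-3.138, 0.1, 0.005]
contact_force: [-1.0, 0.5, -4.9]
grip_width: 0.058
grip_force: 108.5
```

Request:
{"api": "step_arm", "payload": {
  "steps": [
    [0,0,0,0,0,0,0],
    [0,0,0,0,0,0,0],
    [0,0,0,0,0,0,0],
    [0,0,0,0,0,0,0],
    [0,0,0,0,0,0,0],
    [0,0,0,0,0,0,0]
  ]
}}

```text
time: 18.47
tcp_pos: [0.5731, -0.1682, 0.2542]
eef_rot: [3.14, -0.099, -0.0]
contact_force: [1.1, -0.4, -3.9]
grip_width: 0.058
grip_force: 108.5
```

```bash
sed -i 's/m\[:120\]=0/m[:60]=0/' m.py; python3 m.py
python3 - <<'E'
from h import *
K=np.load("pics/side0.npz"); g=cv2.imread("pics/s.png"); hsv=cv2.cvtColor(g,cv2.COLOR_BGR2HSV); m=cv2.inRange(hsv,(12,130,90),(30,255,255)); m[:60]=0;m[200:]=0;m[:,:220]=0;m[:,380:]=0
p=np.argwhere(m); lo=[p[p[:,1]==c][:,0].max() for c in range(p[:,1].min()+4,p[:,1].max()-3)]; print("lower edge slope",np.polyfit(range(len(lo)),lo,1))
# expected near lower edge if upright, bottom at z=.187
y=-.1665+.025
a,b=[proj((x,y,.2),K["K"],K["R"],K["t"]) for x in(.475,.6)]; print(a,b,(b-a)[1]/(b-a)[0])
E
```

```text
[ 0.57306385 -0.16821333  0.25421652] [ 1.10549819 -0.40762153 -3.94486184] 0.05819845283336202
[276 122  46  22 606] [296.76072607 132.86633663] ((298.4754333496094, 132.2705078125), (45.35840606689453, 18.55982780456543), 5.19442892074585)
proj tcp [287.43584565 116.342815  ]
lower edge slope [7.49534960e-02 1.39639676e+02]
[321.74804745 139.81393169] [277.02240975 137.89294109] 0.042950546829875064
```

```bash
python3 m.py; python3 -c "from h import *; print(finish_job())"
```

```text
[ 0.57308937 -0.16819291  0.25427728] [-0.45731918  0.06677123 -4.8450802 ] 0.05804646982754515
[276 122  46  22 602] [296.80066445 132.87043189] ((298.47930908203125, 132.248291015625), (45.342830657958984, 18.519142150878906), 4.763641834259033)
proj tcp [287.42599843 116.32620683]
the job is handed in; nothing more can be done
None
```

Job handed in after about 18.5 s, with no verdict returned: the reset was pressed fully and sprang back, the dial clicked in at the index line, the shackle was pulled open to its stop, and the lock is held upright and still about 19 cm above the bench; I touched no other objects.

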